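Load two tacking stations with post feet and flanged sockets

ROBOT

A 6-joint arm with a two-finger parallel gripper is mounted at the origin on the work surface. World frame = base frame: x ahead of the robot, y to its left, z up, the work surface at z = 0. Lengths are in mm, angles in rad, forces in N, time in s.
With the tool pointing down it reaches from about 325 to 875 mm from the base axis. Payload 4.4 kg.
Tool frame: the origin (TCP) lies on the centre line of the jaws, within the pads' length; the fingertips stand 22 mm ahead of it and the grasp point (between the pads) lies 3 mm ahead of it; z points along the fingers, y is the line along which they close (so a half turn about z gives the same grasp; the last joint's range is limited). The gripper opens to 85 mm and grips with 20 to 120 N. Pads are 22 mm wide; open, the fingers measure 114 mm over their backs; the gripper's body (76 mm by 85 mm) begins 54 mm behind the grasp point. The pads swing forward as they close: fully open they stand 13 mm farther back than shut.
Start: joints at [1.121, 0.207, 1.542, -0, 1.393, -0.15], TCP at [169.275, 549.521, 253.282] pointing down, gripper open.
Joint ranges: [-2.73, 2.73], [-0.86, 2.22], [0.23, 2.46], [-1.11, 4.25], [0.08, 2.63], [-2.82, 2.82]. Speed limits (rad/s): [2.79, 2.79, 3.14, 3.14, 3.14, 3.14].

INTERFACE

Orientations are given as a 3x3 rotation matrix whose columns are the frame's x, y, z axes.
In Python, from workcell import * gives the robot as it stands. The module is installed in compiled form; this text tells all that it offers.
- The arm moves only by the shell command python3 -m jog 'ROWS' [FORCE]. ROWS is rows parted by semicolons, their numbers by spaces, 1 to 10 of them, each of 7 numbers: the opening from 0.0 (shut) to 1.0 (fully open), then dx, dy, dz in mm, then a rotation vector rx, ry, rz in rad; each row shifts and turns the commanded pose from where the row before left it, along the tool's axes as they then stand; what a row does not reach is not made up. A row lasts 1/12 s, in which the tool goes at most 41.7 mm and 0.125 rad, less where a joint would pass 70% of its speed; a pose out of reach is approached as far as the arm can. The fingers move at their own pace and stop on an object; FORCE is the grip in N (left out, the last holds). Time passes only in rows, so rows that do not move let the fingers close. It prints the time, the measured TCP pose, the force, the opening and the grip force at its end.
- get_obs(): the state, without advancing time (a new reading comes with each control period).
- camera(name): name is "scene" or "top"; returns a dict with "img" (480x640x3 uint8, red, green, blue), "range_z" (480x640 float32, mm along the optical axis (not along the pixel's ray), 0 where there is no reading), "fx", "fy", "cx", "cy" (pixels), "k1" (the pictures are not rectified: a ray, as slopes to the right and down, at radius r is drawn at 1 + k1 r^2 times it, then the intrinsics apply), "R" (3x3) and "t" (3): a world point X has camera coordinates R X + t. Camera axes: x right, y down, z forward; pixel columns grow to the right and rows downward; lengths in mm; the calibration is good to about 2 mm. A picture is of the moment at which its call begins.
- sign_off(): hands the job in; it is judged then, once.
The state is a dict: "clock": time; "qpos": joint angles; "joint_velocities": joint speeds; "joint_torque": joint torques, N m; "tcp_pos": TCP position; "tcp_rot": TCP orientation; "wrist_force": force on the tool from outside, world axes, zero at the start; "moment": the same for the moment, N m; "finger_gap": opening from 0.0 (shut) to 1.0 (fully open); "finger_force": force on a finger pad.
Only numpy, scipy, OpenCV 4.12 (cv2) and the standard library are available. Lean on these libraries where they do the work, as an engineer would, in place of code of your own. Each camera call takes 0.05 s, during which the arm holds its last target. There are 200 camera calls.

TASK

Get both post feet ready for tack welding. Slide each drilled foot plate, bolt-hole end first, under the hold-down bar of the station of its size until it is fully home against the stop, then stand the flanged socket of the same size upright on it, centred over the big hole. Leave the two plain tube offcuts and the blank plate where they are.

Things in the scene. Friction and masses are not known exactly. Their poses are not given: they have to be found in the camera images.
- station_large: large station, fixed: steel bed 108 mm wide, top z 10 mm, x -110 to 81 mm; blue bar over it at x 27 to 52, z 30 to 46 (bolts to 58); under it blue guides 62 mm apart, x 27 to 65, flared wider for 12 mm before that; stop face at x 65. Origin: bench level under the home plate's centre (plate home: 0, 0, 10 mm, same axes); x = way in, away from robot within 0.2 rad; y across.
- station_small: small station, fixed: steel bed 92 mm wide, top z 10 mm, x -100 to 71 mm; yellow bar over it at x 17 to 42, z 30 to 46 (bolts to 58); under it yellow guides 46 mm apart, x 17 to 55, flared wider for 12 mm before that; stop face at x 55. Origin: bench level under the home plate's centre (plate home: 0, 0, 10 mm, same axes); x = way in, away from robot within 0.2 rad; y across.
- foot_large: large foot plate, bright steel, 130 x 56 x 15 mm, 0.84 kg, lying flat: a big 22 mm hole on its centre line (at x = -17 mm) and two 12 mm bolt holes 20 mm from the other end. Origin: centre of the underside; x along its length to the bolt-hole end (away from the robot at the start, within 0.35 rad), y across, z up.
- foot_small: small foot plate, bright steel, 110 x 40 x 15 mm, 0.5 kg, lying flat: a big 14 mm hole on its centre line (at x = -15 mm) and two 9 mm bolt holes 20 mm from the other end. Origin: centre of the underside; x along its length to the bolt-hole end (away from the robot at the start, within 0.35 rad), y across, z up.
- socket_large: large flanged socket, pale metal, standing upright: open tube 46 mm outside diameter, 4 mm wall, 80 mm tall overall, with a flat round flange 56 mm across and 6 mm thick at its foot. Origin: centre of its underside; z up along the tube. About 0.36 kg.
- socket_small: small flanged socket, pale metal, standing upright: open tube 32 mm outside diameter, 4 mm wall, 65 mm tall overall, with a flat round flange 40 mm across and 6 mm thick at its foot. Origin: centre of its underside; z up along the tube. About 0.19 kg.
- plain_large: plain tube offcut without a flange, darker steel, 46 mm outside diameter, 70 mm tall, standing on end among the sockets; not part of the job. Origin: centre of its underside.
- plain_small: plain tube offcut without a flange, darker steel, 32 mm outside diameter, 60 mm tall, standing on end among the sockets; not part of the job. Origin: centre of its underside.
- blank_offcut: blank plate offcut without holes, darker steel, 95 x 50 x 15 mm, lying flat beside the foot plates; not part of the job. Origin: centre of its underside, x along its length.
Mind the look-alikes: they are no part of the job. Leave any green or purple look-alike of the station_large alone.

How it is judged (in metres and radians):
At the end, for the whole second after the job is handed in: Each foot plate flat in its own station, bolt holes under the bar, within 5 mm of home, 6 mm sideways, 0.18 rad of square; its socket upright on it (0.06 rad), within 9 mm of the big hole along and across; all at rest. Both plain tubes and the blank plate within 20 mm of their starts (x of foot_large in the frame of station_large between -0.005 and 0.005 m and y of foot_large in the frame of station_large between -0.006 and 0.006 m and z of foot_large in the frame of station_large between 0.007 and 0.013 m and angle between the x axis of foot_large and the x axis of station_large, either way round below 0.18 rad and angle between each of foot_large, foot_small's own z axis and vertical below 0.05 rad and x of socket_large in the frame of foot_large between -0.026 and -0.008 m and y of socket_large in the frame of foot_large between -0.009 and 0.009 m and z of socket_large in the frame of foot_large between 0.012 and 0.018 m and angle between each of socket_large, socket_small's own z axis and vertical below 0.06 rad and linear speed of each of socket_large, foot_large, socket_small, foot_small below 0.01 m/s and x of foot_small in the frame of station_small between -0.005 and 0.005 m and y of foot_small in the frame of station_small between -0.006 and 0.006 m and z of foot_small in the frame of station_small between 0.007 and 0.013 m and angle between the x axis of foot_small and the x axis of station_small, either way round below 0.18 rad and x of socket_small in the frame of foot_small between -0.024 and -0.006 m and y of socket_small in the frame of foot_small between -0.009 and 0.009 m and z of socket_small in the frame of foot_small between 0.012 and 0.018 m and distance of each of plain_large, plain_small, blank_offcut from where it was at the start of the episode below 0.02 m); the robot touches nothing.
It fails at once if the large plain tube offcut is shifted by more than 20 mm (distance of plain_large from where it was at the start of the episode above 0.02 m).
It fails at once if the small plain tube offcut is shifted by more than 20 mm (distance of plain_small from where it was at the start of the episode above 0.02 m).
It fails at once if the blank plate offcut is shifted by more than 20 mm (distance of blank_offcut from where it was at the start of the episode above 0.02 m).
It also fails if it takes over 134 s, if anything falls off the work surface, if the arm or the gripper's body presses on something with over 40 N, if the wrist force passes 120 N, or if a joint passes its speed limit or range.

## Working session

There is one attempt and no reset: what is moved stays moved. The work goes in short steps, Python scripts to look and compute and a shell command to move; the robot and the scene stay as the last step left them, time stands still between calls to the robot, and variables do not carry over. Pictures are saved under pics/ and viewed, at most 14 in all, crops included, and the job is handed in when it is done.

```bash
mkdir -p pics; cat > h.py <<'E'
import numpy as np, cv2
from workcell import *
def pix(c,X):
    p=c["R"]@np.asarray(X,float)+np.ravel(c["t"]); a=p[:2]/p[2]; a=a*(1+c["k1"]*(a@a)); return np.array([c["fx"]*a[0]+c["cx"],c["fy"]*a[1]+c["cy"]])
def ray(c,u,v):
    d=np.array([(u-c["cx"])/c["fx"],(v-c["cy"])/c["fy"]]); a=d.copy()
    for _ in range(10): a=d/(1+c["k1"]*(a@a))
    return a
def onz(c,u,v,z):
    a=ray(c,u,v); R=c["R"]; o=-R.T@np.ravel(c["t"]); d=R.T@np.array([a[0],a[1],1]); return o+d*(z-o[2])/d[2]
def cloud(c):
    K=np.array([[c["fx"],0,c["cx"]],[0,c["fy"],c["cy"]],[0,0,1]])
    v,u=np.mgrid[:480,:640]; p=np.stack([u,v],-1).reshape(-1,1,2).astype(float)
    a=cv2.undistortPoints(p,K,np.array([c["k1"],0,0,0,0])).reshape(480,640,2)
    z=c["range_z"]; P=np.dstack([a*z[...,None],z])-np.ravel(c["t"]); W=P@c["R"]; W[z<=0]=np.nan; return W
def save(c,n): cv2.imwrite("pics/"+n,cv2.cvtColor(c["img"],cv2.COLOR_RGB2BGR))
E
python3 - <<'E'
from h import *
import pickle
for n in("top","scene"):
    c=camera(n); save(c,n+"0.png"); pickle.dump(c,open(n+"0.pkl","wb")); print(n,c["fx"],c["k1"],-c["R"].T@np.ravel(c["t"]),c["R"].round(2).tolist())
E
```

```text
top 564.2843745418031 0.03657063620184959 [ 228.85148714  -58.57012283 1357.92211569] [[0.0, -1.0, -0.01], [-0.99, -0.0, -0.13], [0.13, 0.01, -0.99]]
scene 449.49734537138136 -0.0070285386608477125 [934.40385054 283.42431863 610.57555913] [[-0.54, 0.84, 0.0], [0.56, 0.37, -0.74], [-0.62, -0.4, -0.67]]
```

View pics/top0.png

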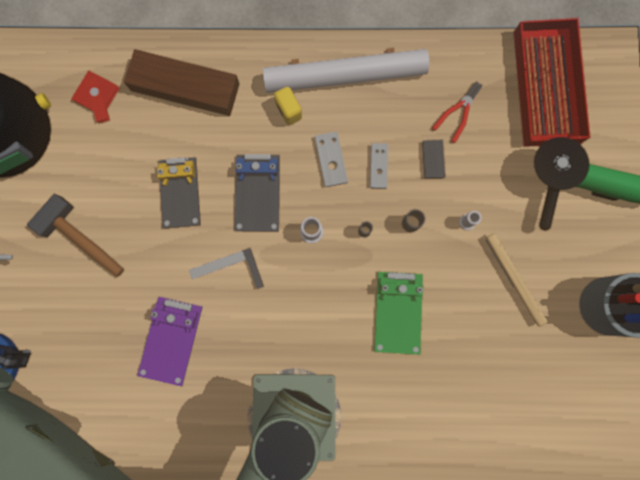

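View pics/scene0.png

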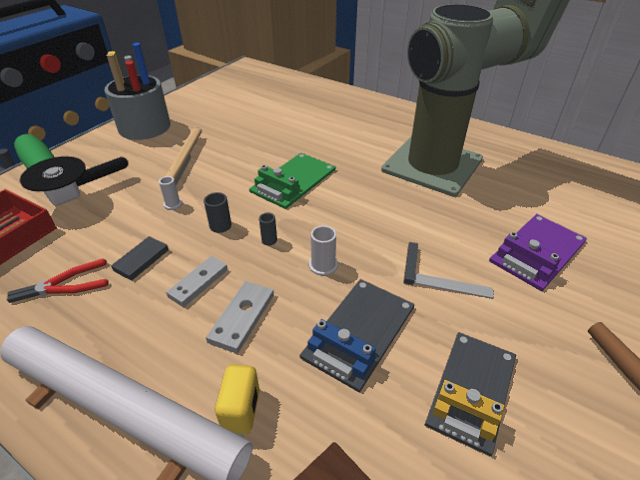

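```bash
cat > meas.py <<'E'
from h import *
import pickle,sys
def rect(P,m):
    Q=P[m][:,:2].astype(np.float32); 
    (c,s,a)=cv2.minAreaRect(Q); 
    if s[0]<s[1]: a+=90; s=s[::-1]
    a=(a+90)%180-90
    return np.round(c,1),np.round(s,1),round(np.deg2rad(a),3),len(Q)
if __name__=="__main__":
  for n in("top","scene"):
    c=pickle.load(open(n+"0.pkl","rb")); W=cloud(c); g=c["img"].astype(int); v=g.mean(2)
    # rois defined in world
    ref=pickle.load(open("top0.pkl","rb"))
    def roi(u0,v0,u1,v1):
        A=onz(ref,u0,v1,15);B=onz(ref,u1,v0,15); return (W[...,0]>A[0])&(W[...,0]<B[0])&(W[...,1]<A[1])&(W[...,1]>B[1])
    def big(m):
        k,l,s,_=cv2.connectedComponentsWithStats(m.astype(np.uint8)); i=1+np.argmax(s[1:,4]); return l==i
    for nm,r,zl in (("footL",(312,127,352,192),(10,20)),("footS",(364,138,392,195),(10,20)),("blank",(415,135,452,185),(10,20))):
        m=roi(*r)&(W[...,2]>zl[0])&(W[...,2]<zl[1]); m=big(m); print(n,nm,*rect(W,m),"z",np.median(W[m][:,2]).round(1))
    for nm,r in (("stL",(225,145,290,237)),("stS",(150,150,208,232))):
        q=roi(*r)&(W[...,2]>5); m=big(q&(v<110)|q&(W[...,2]>20)); m2=m&(W[...,2]<14); print(n,nm,*rect(W,m),"z",np.median(W[m2][:,2]).round(1))
        hi=q&(W[...,2]>40)&(W[...,2]<50); print("   bar",*rect(W,big(hi)))
    for nm,r,h in (("sockL",(295,205,326,250),80),("sockS",(455,203,487,236),65),("plL",(398,203,428,236),70),("plS",(353,215,376,242),60)):
        m=roi(*r)&(W[...,2]>h-8)&(W[...,2]<h+8); (x,y),rr=cv2.minEnclosingCircle(W[m][:,:2].astype(np.float32)); print(n,nm,round(x,1),round(y,1),round(rr,1),np.median(W[m][:,2]).round(1),m.sum())
  c=pickle.load(open("top0.pkl","rb"))
  b=c["img"][120:255,145:500]; cv2.imwrite("pics/crop0.png",cv2.cvtColor(cv2.resize(b,None,fx=2.25,fy=2.25,interpolation=2),cv2.COLOR_RGB2BGR))
E
python3 meas.py
```

```text
top footL [613.7 -83. ] [131.   56.4] 0.2 1002 z 14.5
top footS [ 596.8 -199.9] [111.7  40.5] -0.033 632 z 14.2
top blank [ 612.7 -333.7] [94.9 53.9] 0.042 777 z 14.2
top stL [528.2  97.3] [189.2 109. ] 0.004 3226 z 9.8
   bar [582.7  96.1] [96.4 25.9] 1.566 298
top stS [528.3 290. ] [169.3  99.4] 0.102 2486 z 9.9
   bar [573.5 290.8] [82.1 27.2] -1.471 256
top sockL 434.2 -35.5 22.8 79.3 114
top sockS 459.5 -413.0 16.3 63.4 77
top plL 456.3 -275.7 23.4 69.0 113
top plS 435.9 -163.7 16.4 58.5 73
scene footL [613.4 -85.1] [132.   57.9] 0.204 2056 z 13.5
scene footS [ 596.8 -202.9] [110.8  43.2] -0.035 1058 z 13.4
scene blank [ 612.9 -334.3] [96.1 52.8] 0.048 981 z 13.4
scene stL [530.   95.9] [192.1 107.6] -0.002 6442 z 8.7
   bar [584.1  95.4] [97.6 26.4] 1.57 793
scene stS [529.6 286.4] [173.3  92.5] 0.095 6675 z 8.6
   bar [573.5 290.4] [82.4 26.8] -1.479 882
scene sockL 433.6 -37.6 24.5 77.1 228
scene sockS 458.7 -412.2 17.1 61.7 106
scene plL 457.0 -279.0 24.2 67.2 183
scene plS 435.7 -164.1 16.7 57.3 125
```

View pics/crop0.png

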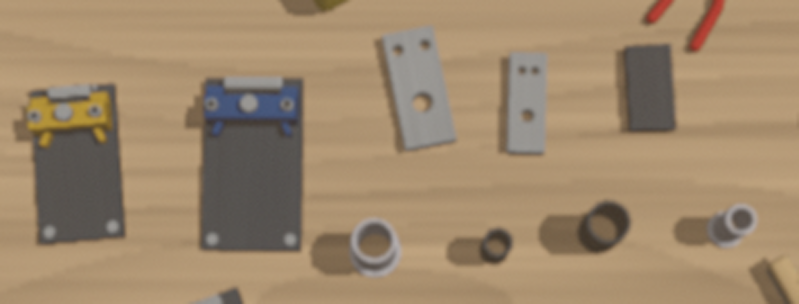

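```bash
cat > to.py <<'E'
import sys
from h import *
from scipy.spatial.transform import Rotation as Ro
# to.py x y z yaw : TCP target; yaw = direction (mod pi) of the tool x axis in world, tool pointing down
x,y,z,a=map(float,sys.argv[1:5]); o=get_obs(); R=np.array(o["tcp_rot"]); p=np.array(o["tcp_pos"])
c=[]
for k in(0,np.pi):
    X=np.array([np.cos(a+k),np.sin(a+k),0]); Z=np.array([0,0,-1.]); T=np.column_stack([X,np.cross(Z,X),Z])
    c.append((np.linalg.norm(Ro.from_matrix(R.T@T).as_rotvec()),T))
T=min(c,key=lambda q:q[0])[1]
print("t",round(o["clock"],1),"pos",p.round(1),"q6",round(o["qpos"][5],2),"ROT",Ro.from_matrix(R.T@T).as_rotvec().round(3),"THEN SHIFT",(T.T@(np.array([x,y,z])-p)).round(1),"| shift in present axes",(R.T@(np.array([x,y,z])-p)).round(1))
E
python3 to.py 596.8 -87.4 180 0.2; python3 -c "
from h import *;o=get_obs();print(o['tcp_rot'],o['finger_gap'],o['wrist_force'])"
```

```text
t 0.1 pos [169.  548.9 252.2] q6 -0.15 ROT [-0.002 -0.001 -0.499] THEN SHIFT [-292.9 -708.6   72.2] | shift in present axes [-596.2 -482.    73. ]
[[-9.55682080e-01  2.94399257e-01 -9.16327910e-04]
 [ 2.94400506e-01  9.55680289e-01 -1.87813153e-03]
 [ 3.22795996e-04 -2.06466405e-03 -9.99997816e-01]] 1.0022810208743271 [-0.13889766 -0.32616142  0.30745155]
```

```bash
R="python3 -m jog"
$R '1 0 0 0 0 0 -0.125;1 0 0 0 0 0 -0.125;1 0 0 0 0 0 -0.125;1 0 0 0 0 0 -0.124'
$R '1 -12.2 -29.5 0;1 0 0 0 0 0 0' 2>&1 | tail -3
$R '1 -12.2 -29.5 0 0 0 0;1 -12.2 -29.5 3 0 0 0;1 -12.2 -29.5 3 0 0 0;1 -12.2 -29.5 3 0 0 0;1 -12.2 -29.5 3 0 0 0;1 -12.2 -29.5 3 0 0 0;1 -12.2 -29.5 3 0 0 0;1 -12.2 -29.5 3 0 0 0;1 -12.2 -29.5 3 0 0 0;1 -12.2 -29.5 3 0 0 0'
$R '1 -12.2 -29.5 3 0 0 0;1 -12.2 -29.5 3 0 0 0;1 -12.2 -29.5 3 0 0 0;1 -12.2 -29.5 3 0 0 0;1 -12.2 -29.5 3 0 0 0;1 -12.2 -29.5 3 0 0 0;1 -12.2 -29.5 3 0 0 0;1 -12.2 -29.5 3 0 0 0;1 -12.2 -29.5 3 0 0 0;1 -12.2 -29.5 3 0 0 0'
$R '1 -12.2 -29.5 3 0 0 0;1 -12.2 -29.5 3 0 0 0;1 -12.2 -29.5 3 0 0 0;1 0 0 0 0 0 0;1 0 0 0 0 0 0'
python3 to.py 596.8 -87.4 60 0.2
```

```text
clock: 0.43
tcp_pos: [169.1, 549.1, 252.6]
tcp_rot: [[-0.979, -0.205, -0.001], [-0.205, 0.979, -0.001], [0.001, -0.001, -1.0]]
wrist_force: [0.6, 0.2, 0.9]
finger_gap: 1.007
finger_force: 0.0
Traceback (most recent call last):
ValueError: setting an array element with a sequence. The requested array has an inhomogeneous shape after 1 dimensions. The detected shape was (2,) + inhomogeneous part.
clock: 1.27
tcp_pos: [347.7, 283.1, 225.8]
tcp_rot: [[-0.98, -0.199, -0.0], [-0.199, 0.98, -0.0], [0.001, -0.0, -1.0]]
wrist_force: [1.0, 0.3, 0.6]
finger_gap: 0.999
finger_force: 0.0
clock: 2.1
tcp_pos: [526.0, 18.4, 195.6]
tcp_rot: [[-0.98, -0.199, -0.001], [-0.199, 0.98, 0.0], [0.001, 0.0, -1.0]]
wrist_force: [-0.1, 0.2, -0.1]
finger_gap: 1.005
finger_force: 0.0
clock: 2.52
tcp_pos: [579.2, -60.9, 186.3]
tcp_rot: [[-0.981, -0.196, -0.002], [-0.196, 0.981, 0.001], [0.002, 0.001, -1.0]]
wrist_force: [-0.1, 0.5, 0.7]
finger_gap: 1.0
finger_force: 0.0
t 2.5 pos [579.2 -60.9 186.3] q6 -2.02 ROT [ 0.001 -0.002 -0.002] THEN SHIFT [-12.  -29.4 126.3] | shift in present axes [-12.3 -29.5 126.2]
```

```bash
R="python3 -m jog"
$R '1 -6 -14.7 16 0 0 0;1 -6 -14.7 30 0 0 0;1 0 0 30 0 0 0;1 0 0 30 0 0 0;1 0 0 20 0 0 0;1 0 0 20 0 0 0;1 0 0 10 0 0 0;1 0 0 10 0 0 0;1 0 0 0 0 0 0;1 0 0 0 0 0 0'
python3 to.py 596.8 -87.4 20 0.2
python3 - <<'E'
from h import *
c=camera("scene"); b=c["img"][170:400,80:400]; cv2.imwrite("pics/g1.png",cv2.cvtColor(cv2.resize(b,None,fx=2.4,fy=2.4),cv2.COLOR_RGB2BGR))
E
```

```text
clock: 3.35
tcp_pos: [596.9, -85.6, 21.6]
tcp_rot: [[-0.98, -0.199, 0.0], [-0.199, 0.98, 0.0], [-0.0, 0.0, -1.0]]
wrist_force: [0.4, -0.9, 0.9]
finger_gap: 1.001
finger_force: 0.0
t 3.4 pos [596.9 -85.6  21.6] q6 -2.06 ROT [0.    0.    0.001] THEN SHIFT [ 0.4 -1.8  1.6] | shift in present axes [ 0.4 -1.8  1.6]
```

View pics/g1.png

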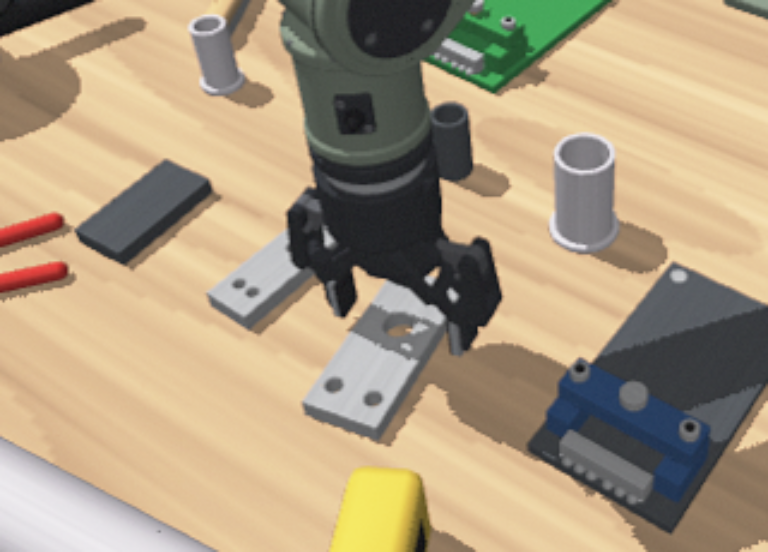

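The open jaws straddle the large foot at its big hole (crop px 400,325), clear of the neighbours; blank and small foot untouched. Grip and lift.

```bash
R="python3 -m jog"
$R '0.5 0.4 -1.8 1 0 0 0;0.5 0 0 0 0 0 0;0.5 0 0 0 0 0 0;0.5 0 0 0 0 0 0;0.5 0 0 0 0 0 0;0.5 0 0 0 0 0 0;0.5 0 0 0 0 0 0;0.5 0 0 0 0 0 0' 100
$R '0.5 0 0 -5 0 0 0;0.5 0 0 -10 0 0 0;0.5 0 0 -15 0 0 0;0.5 0 0 -20 0 0 0;0.5 0 0 -20 0 0 0;0.5 0 0 0 0 0 0;0.5 0 0 0 0 0 0'
python3 to.py 543.7 96.1 100 0.001
python3 - <<'E'
from meas import *
for n in("top","scene"):
    c=camera(n);W=cloud(c);g=c["img"].astype(int);v=g.mean(2);save(c,n+"1.png")
    m=(W[...,2]>60)&(W[...,2]<110)&(v>120)&(abs(W[...,0]-613)<90)&(abs(W[...,1]+84)<60)
    print(n,*rect(W,m),np.nanmedian(W[m][:,2]))
E
```

```text
clock: 4.07
tcp_pos: [598.0, -88.6, 22.4]
tcp_rot: [[-0.98, -0.199, 0.003], [-0.199, 0.98, -0.001], [-0.002, -0.002, -1.0]]
wrist_force: [-3.0, -0.4, 6.2]
finger_gap: 0.622
finger_force: 106.9
clock: 4.65
tcp_pos: [597.3, -88.1, 91.1]
tcp_rot: [[-0.98, -0.199, 0.002], [-0.199, 0.98, -0.001], [-0.002, -0.001, -1.0]]
wrist_force: [-1.0, 0.1, -8.1]
finger_gap: 0.62
finger_force: 106.5
t 4.7 pos [597.3 -88.1  91.1] q6 -2.06 ROT [-0.001  0.002  0.199] THEN SHIFT [ 53.5 184.2  -8.9] | shift in present axes [ 15.9 191.1  -9.1]
top [661.5 -43.8] [13.4  2.5] 0.014 11 82.20579209685408
scene [618.1 -87.4] [122.5  67.9] 0.263 1389 80.0701062136269
```

View pics/scene1.png

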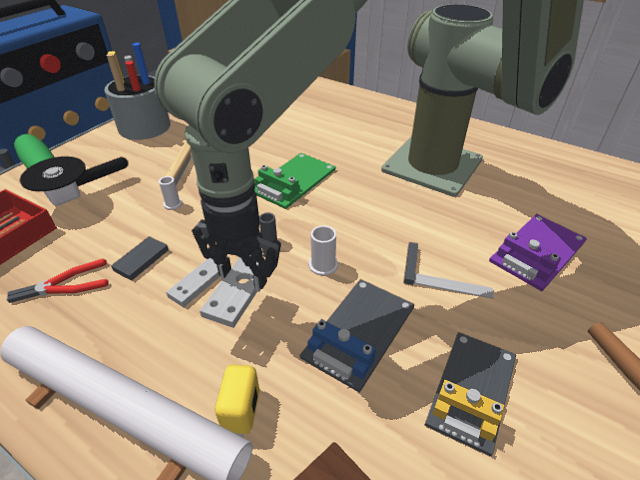

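```bash
R="python3 -m jog"
$R '0.5 0 0 -20 0 0 0;0.5 0 0 -20 0 0 0;0.5 0 0 0 0 0 0.05;0.5 0 0 0 0 0 0.05;0.5 0 0 0 0 0 0.05;0.5 0 0 0 0 0 0.049;0.5 0 0 0 0 0 0;0.5 0 0 0 0 0 0'
python3 to.py 452.6 96.1 130 0.001
python3 - <<'E'
from meas import *
c=camera("scene");W=cloud(c);v=c["img"].astype(int).mean(2)
m=(W[...,2]>95)&(W[...,2]<150)&(v>130)&(W[...,0]>620)&(W[...,0]<690)&(abs(W[...,1]+88)<45)
P=W[m]; A=np.c_[P[:,:2]-[597,-88],np.ones(len(P))]; k=np.linalg.lstsq(A,P[:,2],rcond=None)[0]; print(k,len(P),rect(W,m))
E
```

```text
clock: 5.42
tcp_pos: [595.3, -87.4, 128.1]
tcp_rot: [[-1.0, -0.002, -0.004], [-0.002, 1.0, 0.001], [0.004, 0.001, -1.0]]
wrist_force: [0.4, -0.1, -7.4]
finger_gap: 0.623
finger_force: 108.2
t 5.4 pos [595.3 -87.4 128.1] q6 -1.86 ROT [ 0.001 -0.004  0.001] THEN SHIFT [142.5 183.7  -1.9] | shift in present axes [142.2 183.9  -1.1]
[-2.81904564e-02  5.92091209e-03  1.19741237e+02] 1053 (array([648.5, -86.8]), array([57.2, 56.7]), np.float64(-1.57), 1053)
```

```bash
R="python3 -m jog"
$R '0.5 8 10 0 0 0 0;0.5 18 23 0 0 0 0;0.5 18 23 0 0 0 0;0.5 18 23 0 0 0 0;0.5 18 23 0 0 0 0;0.5 18 23 0 0 0 0;0.5 18 23 0 0 0 0;0.5 18 23 0 0 0 0;0.5 8.2 12.5 0 0 0 0;0.5 0 0 0 0 0 0'
$R '0.5 0 0 15 0 0 0;0.5 0 0 25 0 0 0;0.5 0 0 25 0 0 0;0.5 0 0 12 0 0 0;0.5 0 0 10 0 0 0;0.5 0 0 5 0 0 0;0.5 0 0 0 0 0 0;0.5 0 0 0 0 0 0'
python3 to.py 452.6 96.1 34.5 0.001
python3 - <<'E'
from meas import *
c=camera("scene");W=cloud(c);v=c["img"].astype(int).mean(2); save(c,"s2.png")
m=(W[...,2]>18)&(W[...,2]<50)&(v>110)&(W[...,0]>475)&(W[...,0]<550)&(abs(W[...,1]-96)<45)
P=W[m]; A=np.c_[P[:,:2]-[452,96],np.ones(len(P))]; k=np.linalg.lstsq(A,P[:,2],rcond=None)[0]; print(k,len(P),rect(W,m))
E
```

```text
clock: 6.3
tcp_pos: [450.2, 98.4, 129.5]
tcp_rot: [[-1.0, -0.005, -0.004], [-0.005, 1.0, 0.002], [0.004, 0.002, -1.0]]
wrist_force: [-0.5, 0.4, -6.9]
finger_gap: 0.619
finger_force: 108.1
clock: 6.97
tcp_pos: [455.1, 95.4, 38.9]
tcp_rot: [[-1.0, -0.001, 0.001], [-0.001, 1.0, 0.0], [-0.001, 0.0, -1.0]]
wrist_force: [-0.1, 0.8, -7.5]
finger_gap: 0.622
finger_force: 108.0
t 7.0 pos [455.1  95.4  38.9] q6 -1.55 ROT [0.    0.001 0.   ] THEN SHIFT [2.5 0.7 4.4] | shift in present axes [2.5 0.7 4.4]
[-6.26481377e-03 -1.54232839e-03  2.99109977e+01] 992 (array([506. ,  96.4]), array([62. , 56.7]), np.float64(-0.001), 992)
```

View pics/s2.png

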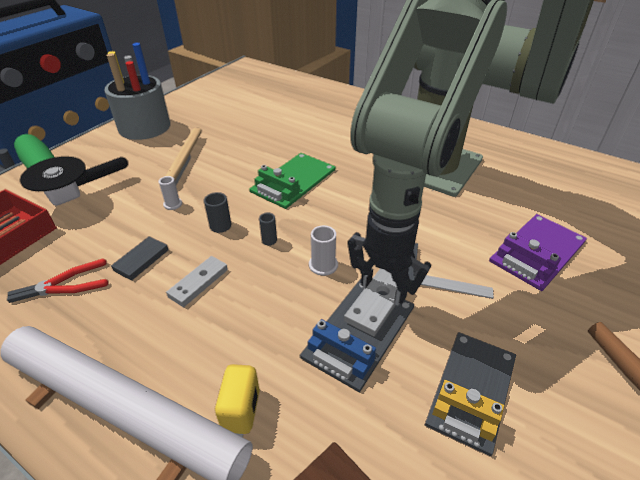

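The plate hangs level just in front of the blue bar (plate px 370,310; bar 345,335), in line with the guides. Slide in.

```bash
R="python3 -m jog"
$R '0.5 0 0 4.5 0 0 0;0.5 -10 -0.3 0 0 0 0;0.5 -15 0 0 0 0 0;0.5 -15 0 0 0 0 0;0.5 -10 0 0 0 0 0;0.5 0 0 0 0 0 0'
$R '0.5 -5 0 0 0 0 0;0.5 -5 0 0 0 0 0;0.5 -5 0 0 0 0 0;0.5 0 0 0 0 0 0'
```

```text
clock: 7.52
tcp_pos: [508.7, 95.0, 35.1]
tcp_rot: [[-1.0, -0.001, 0.006], [-0.001, 1.0, 0.0], [-0.006, -0.0, -1.0]]
wrist_force: [1.3, 0.5, -7.0]
finger_gap: 0.618
finger_force: 108.2
clock: 7.85
tcp_pos: [520.4, 95.2, 34.0]
tcp_rot: [[-1.0, -0.001, 0.002], [-0.001, 1.0, -0.0], [-0.002, -0.0, -1.0]]
wrist_force: [1.6, 0.1, -7.2]
finger_gap: 0.621
finger_force: 108.2
```

Inside the guides, no contact. Lower onto the bed and creep to the stop.

```bash
R="python3 -m jog"
$R '0.5 -2 0 1 0 0 0;0.5 0 0 1 0 0 0;0.5 0 0 0 0 0 0'
$R '0.5 -2 0 0 0 0 0;0.5 -2 0 0 0 0 0;0.5 0 0 0 0 0 0'
$R '0.5 -2 0 0 0 0 0;0.5 0 0 0 0 0 0;0.5 0 0 0 0 0 0'
```

```text
clock: 8.1
tcp_pos: [521.4, 95.2, 32.5]
tcp_rot: [[-1.0, -0.001, -0.0], [-0.001, 1.0, -0.0], [0.0, -0.0, -1.0]]
wrist_force: [-2.7, 0.4, -0.1]
finger_gap: 0.623
finger_force: 108.9
clock: 8.35
tcp_pos: [524.3, 95.3, 32.4]
tcp_rot: [[-1.0, -0.001, -0.003], [-0.001, 1.0, -0.0], [0.003, -0.0, -1.0]]
wrist_force: [-6.2, 0.5, 4.6]
finger_gap: 0.62
finger_force: 109.6
clock: 8.6
tcp_pos: [526.1, 95.3, 32.5]
tcp_rot: [[-1.0, -0.001, -0.003], [-0.001, 1.0, -0.0], [0.003, -0.0, -1.0]]
wrist_force: [-5.9, 0.3, 5.2]
finger_gap: 0.619
finger_force: 109.6
```

```bash
R="python3 -m jog"
$R '0.5 -1.5 0 0 0 0 0;0.5 0 0 0 0 0 0;0.5 0 0 0 0 0 0' | grep -E 'pos|wrist'
$R '0.5 -1.5 0 0 0 0 0;0.5 0 0 0 0 0 0;0.5 0 0 0 0 0 0'| grep -E 'pos|wrist'
$R '0.5 -1.5 0 0 0 0 0;0.5 0 0 0 0 0 0;0.5 0 0 0 0 0 0'| grep -E 'pos|wrist'
```

```text
tcp_pos: [527.4, 95.3, 32.4]
wrist_force: [-6.4, 1.1, 5.5]
tcp_pos: [528.3, 95.3, 32.4]
wrist_force: [-7.9, -0.1, 7.3]
tcp_pos: [528.3, 95.3, 32.4]
wrist_force: [-12.7, -0.4, 10.7]
```

```bash
R="python3 -m jog"
$R '0.5 -1.5 0 0 0 0 0;0.5 0 0 0 0 0 0;0.5 0 0 0 0 0 0'| grep -E 'pos|wrist'
$R '0.8 2 0 -1 0 0 0;0.8 0 0 0 0 0 0;0.8 0 0 0 0 0 0;0.8 0 0 -20 0 0 0;0.8 0 0 -30 0 0 0;0.9 0 0 -35 0 0 0;0.9 0 0 -35 0 0 0;0.9 0 0 0 0 0 0'
python3 - <<'E'
from meas import *
for n in("top","scene"):
    c=camera(n);W=cloud(c);v=c["img"].astype(int).mean(2); save(c,n+"3.png")
    m=(W[...,2]>18)&(W[...,2]<29)&(v>120)&(W[...,0]>460)&(W[...,0]<568)&(abs(W[...,1]-96)<45)
    print(n,rect(W,m),np.median(W[m][:,2]), W[m][:,0].min())
E
python3 to.py 597 -201.3 150 -0.034
```

```text
tcp_pos: [528.4, 95.3, 32.4]
wrist_force: [-15.4, -0.7, 16.4]
clock: 10.27
tcp_pos: [538.3, 95.4, 161.8]
tcp_rot: [[-1.0, -0.001, 0.018], [-0.001, 1.0, 0.0], [-0.018, 0.0, -1.0]]
wrist_force: [1.9, -0.1, 1.3]
finger_gap: 0.898
finger_force: 0.0
top (array([523.3,  78.8]), array([89. , 17.3]), np.float64(0.0), 233) 24.702800774334317 478.85210919591674
scene (array([518.1,  96. ]), array([81.1, 56.9]), np.float64(-0.001), 1250) 23.628433689876662 477.4970606518012
t 10.4 pos [534.2  95.3 155.9] q6 -1.56 ROT [0.    0.008 0.035] THEN SHIFT [ -72.8 -294.3    5.9] | shift in present axes [ -62.4 -296.6    6.3]
```

View pics/scene3.png

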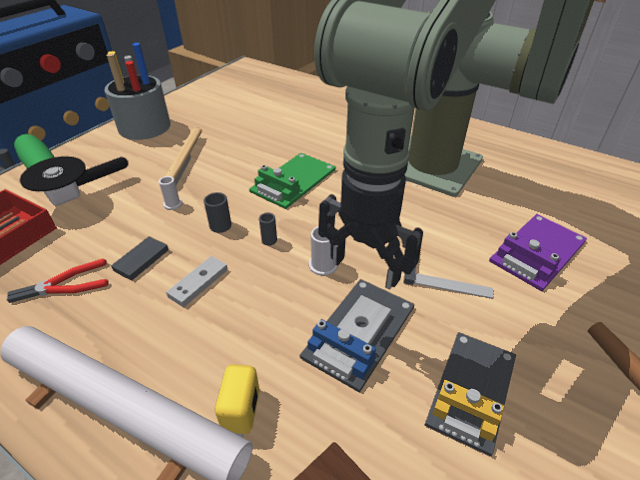

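Large foot is home (rear edge x≈478, expected 478.7), big hole at px (362,322). Now the small foot.

```bash
R="python3 -m jog"
$R '0.9 0 0 0 0 0 0.035;0.9 -3 -15 0 0 0 0;0.9 -6 -33 0 0 0 0;0.9 -6 -33 0 0 0 0;0.9 -6 -33 0 0 0 0;0.9 -6 -33 0 0 0 0;0.9 -6 -33 0 0 0 0;0.9 -6 -33 0 0 0 0;0.9 -6 -33 0 0 0 0;0.9 -6 -33 0 0 0 0'
$R '0.9 0 -15 0 0 0 0;0.9 0 0 0 0 0 0;0.9 0 0 0 0 0 0'
python3 to.py 577 -200.6 25 -0.034
```

```text
clock: 11.2
tcp_pos: [572.1, -186.7, 150.7]
tcp_rot: [[-0.999, 0.034, -0.002], [0.034, 0.999, 0.001], [0.002, 0.001, -1.0]]
wrist_force: [0.1, -0.4, -0.7]
finger_gap: 0.903
finger_force: 0.0
clock: 11.45
tcp_pos: [571.5, -200.4, 151.2]
tcp_rot: [[-0.999, 0.036, -0.002], [0.036, 0.999, 0.002], [0.002, 0.002, -1.0]]
wrist_force: [0.6, 1.4, -0.1]
finger_gap: 0.896
finger_force: 0.0
t 11.4 pos [ 571.5 -200.4  151.2] q6 -2.02 ROT [ 0.002 -0.002 -0.002] THEN SHIFT [ -5.5  -0.  126.2] | shift in present axes [ -5.8  -0.3 126.2]
```

```bash
R="python3 -m jog"
$R '0.9 -2.7 0 15 0 0 0;0.9 -2.7 0 30 0 0 0;0.9 0 0 30 0 0 0;0.9 0 0 25 0 0 0;0.9 0 0 15 0 0 0;0.9 0 0 11 0 0 0;0.9 0 0 0 0 0 0;0.9 0 0 0 0 0 0' 90
$R '0.3 0 0 0 0 0 0;0.3 0 0 0 0 0 0;0.3 0 0 0 0 0 0;0.3 0 0 0 0 0 0;0.3 0 0 0 0 0 0;0.3 0 0 0 0 0 0;0.3 0 0 0 0 0 0;0.3 0 0 0 0 0 0' 90
$R '0.3 0 0 -5 0 0 0;0.3 0 0 -15 0 0 0;0.3 0 0 -25 0 0 0;0.3 0 0 -30 0 0 0;0.3 0 0 -30 0 0 0;0.3 0 0 -10 0 0 0;0.3 0 0 0 0 0 0;0.3 0 0 0 0 0 0'
python3 - <<'E'
from meas import *
c=camera("scene");W=cloud(c);v=c["img"].astype(int).mean(2)
m=(W[...,2]>95)&(W[...,2]<150)&(v>130)&(W[...,0]>595)&(W[...,0]<690)&(abs(W[...,1]+201)<35)
P=W[m]; A=np.c_[P[:,:2]-[577,-201],np.ones(len(P))]; k=np.linalg.lstsq(A,P[:,2],rcond=None)[0]; print(k,len(P),rect(W,m),P[:,0].max())
E
python3 to.py 453 279 150 0.098
```

```text
clock: 12.12
tcp_pos: [577.6, -199.2, 26.4]
tcp_rot: [[-0.999, 0.032, -0.001], [0.032, 0.999, 0.001], [0.001, 0.001, -1.0]]
wrist_force: [0.1, -0.3, 0.2]
finger_gap: 0.896
finger_force: 0.0
clock: 12.78
tcp_pos: [579.1, -201.4, 29.2]
tcp_rot: [[-0.999, 0.034, 0.003], [0.034, 0.999, -0.002], [-0.003, -0.002, -1.0]]
wrist_force: [-0.7, 1.1, 5.6]
finger_gap: 0.432
finger_force: 89.6
clock: 13.45
tcp_pos: [577.2, -200.3, 141.1]
tcp_rot: [[-0.999, 0.034, -0.001], [0.034, 0.999, 0.0], [0.001, 0.0, -1.0]]
wrist_force: [-1.1, 0.8, -6.0]
finger_gap: 0.43
finger_force: 91.1
[-2.17157320e-02  6.06691453e-03  1.25549745e+02] 566 (array([ 622.5, -202.2]), array([55.4, 42.6]), np.float64(-0.026), 566) 650.3664252821596
t 13.5 pos [ 576.1 -199.7  139.5] q6 -2.01 ROT [ 0.002 -0.004 -0.132] THEN SHIFT [ 75.7 488.4 -10.5] | shift in present axes [139.3 474.3  -9.1]
```

```bash
R="python3 -m jog"
$R '0.3 0 0 0 0 0 -0.066;0.3 0 0 0 0 0 -0.066;0.3 3 15 0 0 0 0;0.3 4.8 30 0 0 0 0;0.3 4.8 30 0 0 0 0;0.3 4.8 30 0 0 0 0;0.3 4.8 30 0 0 0 0;0.3 4.8 30 0 0 0 0;0.3 4.8 30 0 0 0 0;0.3 4.8 30 0 0 0 0'
$R '0.3 4.8 30 0 0 0 0;0.3 4.8 30 0 0 0 0;0.3 4.8 30 0 0 0 0;0.3 4.8 30 0 0 0 0;0.3 4.8 30 0 0 0 0;0.3 4.8 30 0 0 0 0;0.3 4.8 30 0 0 0 0;0.3 3 20 0 0 0 0;0.3 0 10 0 0 0 0;0.3 0 0 0 0 0 0'
python3 to.py 450.8 278.8 44 0.098
```

```text
clock: 14.33
tcp_pos: [516.3, 21.9, 139.2]
tcp_rot: [[-0.995, -0.097, -0.005], [-0.097, 0.995, 0.001], [0.005, 0.002, -1.0]]
wrist_force: [0.4, -0.5, -5.0]
finger_gap: 0.432
finger_force: 91.3
clock: 15.17
tcp_pos: [457.0, 256.7, 139.7]
tcp_rot: [[-0.995, -0.101, -0.004], [-0.101, 0.995, -0.001], [0.004, -0.0, -1.0]]
wrist_force: [0.2, -0.8, -5.4]
finger_gap: 0.43
finger_force: 91.3
t 15.2 pos [457.  256.7 139.7] q6 -1.33 ROT [-0.    -0.004  0.003] THEN SHIFT [ 4.  22.6 95.7] | shift in present axes [ 3.5 22.6 95.8]
```

```bash
R="python3 -m jog"
$R '0.3 2 11 10 0 0 0;0.3 1.8 11.6 20 0 0 0;0.3 0 0 25 0 0 0;0.3 0 0 20 0 0 0;0.3 0 0 12 0 0 0;0.3 0 0 8 0 0 0;0.3 0 0 0 0 0 0;0.3 0 0 0 0 0 0'
python3 to.py 450.8 278.8 40.5 0.098
python3 - <<'E'
from meas import *
c=camera("scene");W=cloud(c);v=c["img"].astype(int).mean(2); save(c,"s4.png")
m=(W[...,2]>18)&(W[...,2]<50)&(v>110)&(W[...,0]>470)&(W[...,0]<535)&(abs(W[...,1]-284)<33)
P=W[m]; A=np.c_[P[:,:2]-[452,279],np.ones(len(P))]; k=np.linalg.lstsq(A,P[:,2],rcond=None)[0]; print(k,len(P),rect(W,m))
E
```

```text
clock: 15.83
tcp_pos: [453.6, 276.8, 46.6]
tcp_rot: [[-0.995, -0.097, -0.0], [-0.097, 0.995, -0.0], [0.0, -0.0, -1.0]]
wrist_force: [0.7, 0.0, -4.5]
finger_gap: 0.43
finger_force: 91.4
t 15.8 pos [453.6 276.8  46.6] q6 -1.28 ROT [-0.    -0.    -0.001] THEN SHIFT [2.6 2.2 6.1] | shift in present axes [2.6 2.2 6.1]
[-1.95987515e-02  5.51207021e-03  3.12872053e+01] 862 (array([497.6, 282. ]), array([57.9, 39.7]), np.float64(0.09), 862)
```

View pics/s4.png

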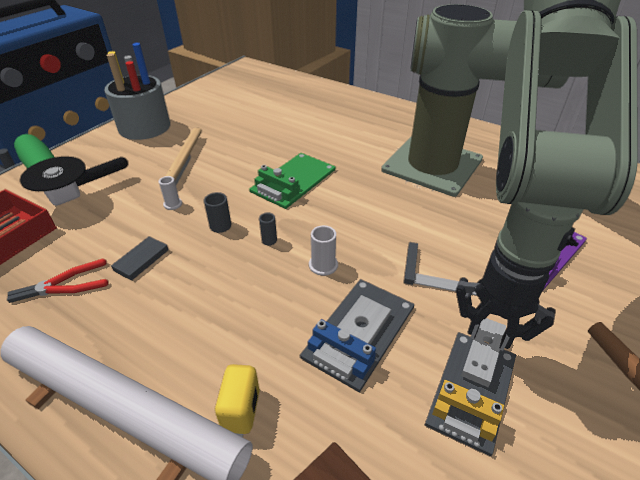

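Small plate px (482,360) is in line with the yellow station, ~2 mm low in y; correct and slide in.

```bash
R="python3 -m jog"
$R '0.3 0 2 5 0 0 0;0.3 -10 0 0 0 0 0;0.3 -15 0 0 0 0 0;0.3 -10 0 0 0 0 0;0.3 0 0 0 0 0 0;0.3 0 0 0 0 0 0'
$R '0.3 -5 0 0 0 0 0;0.3 -5 0 0 0 0 0;0.3 -5 0 0 0 0 0;0.3 0 0 0 0 0 0'
python3 to.py 525.4 286.1 40 0.098
```

```text
clock: 16.38
tcp_pos: [489.2, 282.8, 42.4]
tcp_rot: [[-0.995, -0.097, 0.001], [-0.097, 0.995, 0.001], [-0.001, 0.0, -1.0]]
wrist_force: [-1.2, 0.2, -5.8]
finger_gap: 0.431
finger_force: 91.4
clock: 16.72
tcp_pos: [504.3, 284.3, 42.1]
tcp_rot: [[-0.995, -0.098, 0.002], [-0.098, 0.995, 0.001], [-0.002, 0.0, -1.0]]
wrist_force: [0.8, 0.1, -4.9]
finger_gap: 0.428
finger_force: 91.4
t 16.7 pos [504.3 284.3  42.1] q6 -1.3 ROT [0.    0.002 0.   ] THEN SHIFT [-21.2  -0.3   2.1] | shift in present axes [-21.2  -0.3   2.2]
```

```bash
R="python3 -m jog"
$R '0.3 -5 0 0 0 0 0;0.3 -5 0 0 0 0 0;0.3 -2 0 1.5 0 0 0;0.3 0 0 1.5 0 0 0;0.3 0 0 0 0 0 0;0.3 0 0 0 0 0 0' | grep -E 'pos|wrist'
for i in 1; do $R '0.3 -2.5 0 0 0 0 0;0.3 -2 0 0 0 0 0;0.3 0 0 0 0 0 0;0.3 0 0 0 0 0 0'| grep -E 'pos|wrist'; done
$R '0.3 -1.5 0 0 0 0 0;0.3 0 0 0 0 0 0;0.3 0 0 0 0 0 0'| grep -E 'pos|wrist'
$R '0.3 -1.5 0 0 0 0 0;0.3 0 0 0 0 0 0;0.3 0 0 0 0 0 0'| grep -E 'pos|wrist'
$R '0.3 -1.5 0 0 0 0 0;0.3 0 0 0 0 0 0;0.3 0 0 0 0 0 0'| grep -E 'pos|wrist'
```

```text
tcp_pos: [515.7, 285.5, 39.3]
wrist_force: [2.0, -0.7, -2.6]
tcp_pos: [518.4, 285.8, 39.2]
wrist_force: [-5.3, 0.2, 4.8]
tcp_pos: [519.9, 285.9, 39.2]
wrist_force: [-5.8, -0.8, 5.2]
tcp_pos: [521.4, 286.1, 39.2]
wrist_force: [-5.9, -0.3, 5.3]
tcp_pos: [522.9, 286.2, 39.2]
wrist_force: [-5.3, -0.6, 5.3]
```

```bash
R="python3 -m jog"
$R '0.3 -1.5 0 0 0 0 0;0.3 0 0 0 0 0 0;0.3 0 0 0 0 0 0'| grep -E 'pos|wrist'
$R '0.3 -1.5 0 0 0 0 0;0.3 0 0 0 0 0 0;0.3 0 0 0 0 0 0'| grep -E 'pos|wrist'
$R '0.3 -1.5 0 0 0 0 0;0.3 0 0 0 0 0 0;0.3 0 0 0 0 0 0'| grep -E 'pos|wrist'
```

```text
tcp_pos: [524.4, 286.4, 39.2]
wrist_force: [-6.0, -0.2, 5.3]
tcp_pos: [525.9, 286.5, 39.2]
wrist_force: [-4.8, -0.4, 4.5]
tcp_pos: [526.1, 286.6, 39.2]
wrist_force: [-8.3, -0.9, 8.6]
```

```bash
R="python3 -m jog"
$R '0.3 -1.5 0 0 0 0 0;0.3 0 0 0 0 0 0;0.3 0 0 0 0 0 0'| grep -E 'pos|wrist'
$R '0.8 2 0 -1 0 0 0;0.8 0 0 0 0 0 0;0.8 0 0 0 0 0 0;0.8 0 0 0 0 0 0;0.8 0 0 -20 0 0 0;0.8 0 0 -30 0 0 0;1 0 0 -35 0 0 0;1 0 0 -35 0 0 0;1 0 0 0 0 0 0'
python3 - <<'E'
from meas import *
for n in("top","scene"):
    c=camera(n);W=cloud(c);v=c["img"].astype(int).mean(2); save(c,n+"5.png")
    m=(W[...,2]>18)&(W[...,2]<29)&(v>120)&(W[...,0]>470)&(W[...,0]<556)&(abs(W[...,1]-286)<33)
    print(n,rect(W,m),np.median(W[m][:,2]), W[m][:,0].min())
    m=(W[...,2]>18)&(W[...,2]<29)&(v>120)&(W[...,0]>460)&(W[...,0]<568)&(abs(W[...,1]-96)<45)
    print(n,rect(W,m),np.median(W[m][:,2]), W[m][:,0].min())
    for nm,x,y,h in (("sockL",434,-36.5,80),("sockS",459,-412.5,65)):
        m=(abs(W[...,0]-x)<30)&(abs(W[...,1]-y)<30)&(W[...,2]>h-8)&(W[...,2]<h+8); (a,b),rr=cv2.minEnclosingCircle(W[m][:,:2].astype(np.float32)); print(n,nm,a,b,rr,m.sum())
E
python3 to.py 434 -36.5 170 0
```

```text
tcp_pos: [526.2, 286.6, 39.2]
wrist_force: [-11.8, -1.3, 11.2]
clock: 20.05
tcp_pos: [533.7, 288.6, 168.9]
tcp_rot: [[-0.995, -0.098, 0.016], [-0.098, 0.995, 0.006], [-0.017, 0.004, -1.0]]
wrist_force: [1.2, 0.7, 0.6]
finger_gap: 0.999
finger_force: 0.0
top (array([522.3, 286.7]), array([67.3, 60.6]), np.float64(0.031), 402) 24.877866560936866 488.48085299746344
top (array([523.5,  98.5]), array([88.8, 56.5]), np.float64(0.005), 732) 24.64099063884891 479.1177100407358
top sockL 434.7772216796875 -35.55546951293945 23.042007446289062 115
top sockS 458.70574951171875 -413.7347717285156 15.969409942626953 77
scene (array([517.7, 286.9]), array([60.5, 40.2]), np.float64(0.09), 906) 23.636264765309644 487.3215873864939
scene (array([518. ,  96.3]), array([80.6, 56.6]), np.float64(-0.006), 1237) 23.612654042159075 477.52877782078207
scene sockL 432.904541015625 -36.978233337402344 25.373764038085938 226
scene sockS 458.91644287109375 -414.368896484375 17.388336181640625 100
t 20.1 pos [530.  287.2 162.6] q6 -1.32 ROT [0.002 0.006 0.098] THEN SHIFT [  96.  -323.7   -7.4] | shift in present axes [ 127.2 -312.7   -8.7]
```

View pics/scene5.png

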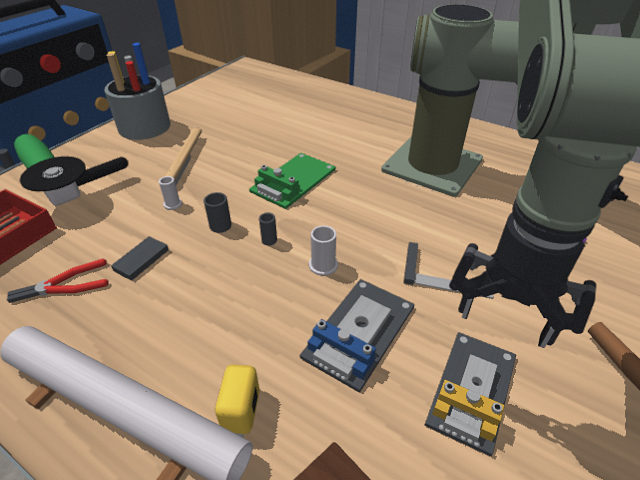

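Both plates are home (holes px 362,322 and 477,382). Now the large flanged socket (px 323,250).

```bash
R="python3 -m jog"
$R '1 0 0 0 0 0 0.098;1 6 -20 0 0 0 0;1 9.6 -32.4 0 0 0 0;1 9.6 -32.4 0 0 0 0;1 9.6 -32.4 0 0 0 0;1 9.6 -32.4 0 0 0 0;1 9.6 -32.4 0 0 0 0;1 9.6 -32.4 0 0 0 0;1 9.6 -32.4 0 0 0 0;1 9.6 -32.4 0 0 0 0' |grep pos
$R '1 9.6 -32.4 0 0 0 0;1 3.6 -12.4 0 0 0 0;1 0 0 0 0 0 0;1 0 0 0 0 0 0'
python3 to.py 434 -36.5 60 0
```

```text
tcp_pos: [443.2, 6.1, 158.0]
clock: 21.32
tcp_pos: [430.9, -37.8, 158.4]
tcp_rot: [[-1.0, 0.002, -0.002], [0.002, 1.0, 0.001], [0.002, 0.001, -1.0]]
wrist_force: [0.5, 0.6, 0.1]
finger_gap: 1.003
finger_force: 0.0
t 21.3 pos [430.9 -37.8 158.4] q6 -1.86 ROT [ 0.001 -0.002 -0.002] THEN SHIFT [-3.1  1.3 98.4] | shift in present axes [-3.4  1.2 98.4]
```

```bash
R="python3 -m jog"
$R '1 -3 1.2 15 0 0 0;1 0 0 25 0 0 0;1 0 0 25 0 0 0;1 0 0 18 0 0 0;1 0 0 10 0 0 0;1 0 0 5 0 0 0;1 0 0 0 0 0 0;1 0 0 0 0 0 0' 60
$R '0.3 0 0 0 0 0 0;0.3 0 0 0 0 0 0;0.3 0 0 0 0 0 0;0.3 0 0 0 0 0 0;0.3 0 0 0 0 0 0;0.3 0 0 0 0 0 0;0.3 0 0 0 0 0 0' 60
$R '0.3 0 0 -10 0 0 0;0.3 0 0 -20 0 0 0;0.3 0 0 -30 0 0 0;0.3 0 0 -30 0 0 0;0.3 0 0 -10 0 0 0;0.3 0 0 0 0 0 0;0.3 0 0 0 0 0 0'
python3 to.py 526.7 96.1 160 0.001
```

```text
clock: 21.98
tcp_pos: [435.5, -36.0, 62.1]
tcp_rot: [[-1.0, -0.001, 0.001], [-0.001, 1.0, -0.0], [-0.001, -0.0, -1.0]]
wrist_force: [0.5, -0.0, 0.5]
finger_gap: 1.0
finger_force: 0.0
clock: 22.57
tcp_pos: [435.8, -36.8, 63.1]
tcp_rot: [[-1.0, -0.0, 0.002], [-0.0, 1.0, -0.001], [-0.002, -0.001, -1.0]]
wrist_force: [-1.1, -0.8, 4.4]
finger_gap: 0.53
finger_force: 60.5
clock: 23.15
tcp_pos: [434.5, -36.2, 161.5]
tcp_rot: [[-1.0, -0.0, 0.0], [-0.0, 1.0, -0.0], [-0.0, -0.0, -1.0]]
wrist_force: [-0.4, 1.3, -4.4]
finger_gap: 0.526
finger_force: 62.2
t 23.1 pos [434.5 -36.2 161.5] q6 -1.85 ROT [-0.     0.    -0.001] THEN SHIFT [-92.3 132.2   1.5] | shift in present axes [-92.2 132.3   1.5]
```

```bash
R="python3 -m jog"
$R '0.3 -8 11 0 0 0 0;0.3 -16 23 0 0 0 0;0.3 -18 26 0 0 0 0;0.3 -18 26 0 0 0 0;0.3 -18 26 0 0 0 0;0.3 -15 20 0 0 0 0;0.3 0 0 0 0 0 0;0.3 0 0 0 0 0 0'|grep pos
$R '0.3 0 0 15 0 0 0;0.3 0 0 25 0 0 0;0.3 0 0 17 0 0 0;0.3 0 0 8 0 0 0;0.3 0 0 0 0 0 0;0.3 0 0 0 0 0 0;0.3 0 0 0 0 0 0'
python3 - <<'E'
from h import *
c=camera("scene"); b=c["img"][200:420,250:480]; cv2.imwrite("pics/g6.png",cv2.cvtColor(cv2.resize(b,None,fx=2.5,fy=2.5),cv2.COLOR_RGB2BGR))
E
python3 to.py 527.5 95.7 88 0.001
```

```text
tcp_pos: [526.2, 96.6, 158.6]
clock: 24.4
tcp_pos: [528.5, 95.3, 97.6]
tcp_rot: [[-1.0, 0.0, 0.001], [0.0, 1.0, -0.0], [-0.001, -0.0, -1.0]]
wrist_force: [0.1, -0.2, -3.0]
finger_gap: 0.527
finger_force: 62.8
t 24.4 pos [528.9  95.5  98.1] q6 -1.55 ROT [-0.     0.003 -0.001] THEN SHIFT [ 1.4  0.2 10.1] | shift in present axes [ 1.4  0.2 10.1]
```

View pics/g6.png

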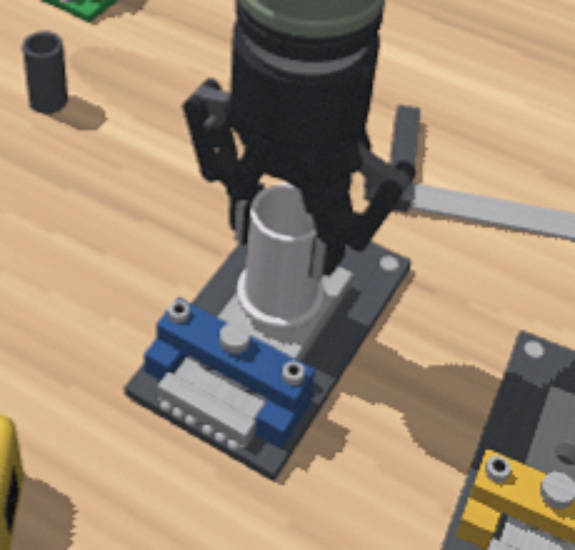

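The socket hangs upright about 10 mm over the plate, over the hole behind the blue bar (crop px 280,300). Lower until it touches, release.

```bash
R="python3 -m jog"
$R '0.3 1 0 5 0 0 0;0.3 0 0 3 0 0 0;0.3 0 0 0 0 0 0;0.3 0 0 0 0 0 0'|grep -E 'pos|wrist'
$R '0.3 0 0 1.5 0 0 0;0.3 0 0 0 0 0 0;0.3 0 0 0 0 0 0'|grep -E 'pos|wrist'
$R '0.3 0 0 1 0 0 0;0.3 0 0 0 0 0 0;0.3 0 0 0 0 0 0'|grep -E 'pos|wrist'
```

```text
tcp_pos: [526.6, 95.8, 88.7]
wrist_force: [-0.0, -0.5, -4.0]
tcp_pos: [527.2, 95.8, 88.2]
wrist_force: [-3.1, -0.6, 3.0]
tcp_pos: [527.2, 95.7, 88.1]
wrist_force: [-5.1, -1.4, 10.0]
```

```bash
R="python3 -m jog"
$R '0.7 0 0 -1 0 0 0;0.8 0 0 0 0 0 0;0.9 0 0 0 0 0 0;1 0 0 0 0 0 0;1 0 0 0 0 0 0;1 0 0 -20 0 0 0;1 0 0 -35 0 0 0;1 0 0 -35 0 0 0;1 0 0 -10 0 0 0'
python3 to.py 459 -413.3 180 -0.1
python3 - <<'E'
from meas import *
for n in("top","scene"):
    c=camera(n);W=cloud(c)
    for nm,x,y,h in (("sockL",526,96,105),):
        m=(abs(W[...,0]-x)<30)&(abs(W[...,1]-y)<30)&(W[...,2]>h-8)&(W[...,2]<h+5); 
        if m.sum(): (a,b),rr=cv2.minEnclosingCircle(W[m][:,:2].astype(np.float32)); print(n,nm,a,b,rr,m.sum(),np.median(W[m][:,2]))
E
```

```text
clock: 26.03
tcp_pos: [530.3, 95.9, 192.9]
tcp_rot: [[-1.0, -0.0, 0.01], [-0.0, 1.0, 0.0], [-0.01, 0.0, -1.0]]
wrist_force: [0.7, 0.8, 1.5]
finger_gap: 0.998
finger_force: 0.0
t 26.0 pos [530.3  95.9 192.9] q6 -1.55 ROT [0.001 0.01  0.1  ] THEN SHIFT [  20.1 -513.7   12.9] | shift in present axes [  71.6 -509.1   12.1]
top sockL 524.3802490234375 80.30841827392578 13.731368064880371 28 104.12195223022042
scene sockL 526.1467895507812 96.13423919677734 23.698768615722656 315 102.65234670901754
```

```bash
R="python3 -m jog"
$R '1 0 0 0 0 0 0.1;1 0 0 0 0 0 0.1;1 0 0 0 0 0 0'|grep pos; python3 to.py 459 -413.3 180 -0.2
```

```text
tcp_pos: [525.3, 95.7, 184.9]
t 26.4 pos [525.3  95.7 184.9] q6 -1.35 ROT [-0.001 -0.004 -0.001] THEN SHIFT [ -36.1 -512.     4.9] | shift in present axes [ -36.8 -512.     5.2]
```

```bash
R="python3 -m jog"
$R '1 -1 -17 0 0 0 0;1 -2.2 -32 0 0 0 0;1 -2.2 -32 0 0 0 0;1 -2.2 -32 0 0 0 0;1 -2.2 -32 0 0 0 0;1 -2.2 -32 0 0 0 0;1 -2.2 -32 0 0 0 0;1 -2.2 -32 0 0 0 0;1 -2.2 -32 0 0 0 0;1 -2.2 -32 0 0 0 0'|grep pos
$R '1 -2.2 -32 0 0 0 0;1 -2.2 -32 0 0 0 0;1 -2.2 -32 0 0 0 0;1 -2.2 -32 0 0 0 0;1 -2.2 -32 0 0 0 0;1 -2.2 -32 0 0 0 0;1 -2 -15 0 0 0 0;1 0 0 0 0 0 0;1 0 0 0 0 0 0;1 0 0 0 0 0 0'|grep pos
python3 to.py 459 -413.3 48 -0.2
```

```text
tcp_pos: [485.3, -208.3, 185.4]
tcp_pos: [460.4, -411.5, 186.1]
t 28.1 pos [ 460.4 -411.5  186.1] q6 -2.24 ROT [ 0.002 -0.002  0.002] THEN SHIFT [  1.   -2.1 138.1] | shift in present axes [  0.7  -2.4 138.1]
```

```bash
R="python3 -m jog"
$R '1 1 -2 20 0 0 0;1 0 0 35 0 0 0;1 0 0 35 0 0 0;1 0 0 25 0 0 0;1 0 0 15 0 0 0;1 0 0 8 0 0 0;1 0 0 0 0 0 0;1 0 0 0 0 0 0' 60
$R '0.1 0 0 0 0 0 0;0.1 0 0 0 0 0 0;0.1 0 0 0 0 0 0;0.1 0 0 0 0 0 0;0.1 0 0 0 0 0 0;0.1 0 0 0 0 0 0;0.1 0 0 0 0 0 0;0.1 0 0 0 0 0 0;0.1 0 0 0 0 0 0' 60
$R '0.1 0 0 -10 0 0 0;0.1 0 0 -25 0 0 0;0.1 0 0 -35 0 0 0;0.1 0 0 -35 0 0 0;0.1 0 0 -25 0 0 0;0.1 0 0 -5 0 0 0;0.1 0 0 0 0 0 0'
python3 to.py 528.9 286.4 180 0.098
```

```text
clock: 28.72
tcp_pos: [459.7, -414.2, 49.7]
tcp_rot: [[-0.98, 0.197, 0.0], [0.197, 0.98, -0.0], [-0.0, 0.0, -1.0]]
wrist_force: [0.1, -0.4, 0.4]
finger_gap: 0.997
finger_force: 0.0
clock: 29.47
tcp_pos: [459.7, -415.9, 50.6]
tcp_rot: [[-0.98, 0.199, 0.001], [0.199, 0.98, -0.002], [-0.002, -0.001, -1.0]]
wrist_force: [0.9, 0.2, 6.4]
finger_gap: 0.369
finger_force: 59.4
clock: 30.05
tcp_pos: [459.9, -415.9, 186.6]
tcp_rot: [[-0.98, 0.198, 0.003], [0.198, 0.98, -0.003], [-0.004, -0.003, -1.0]]
wrist_force: [0.3, -0.2, -1.6]
finger_gap: 0.368
finger_force: 59.7
t 30.1 pos [ 459.9 -415.9  186.6] q6 -2.25 ROT [-0.003  0.003 -0.298] THEN SHIFT [-137.3  692.2    6.6] | shift in present axes [ 71.8 702.    4.4]
```

```bash
R="python3 -m jog"
$R '0.1 0 0 0 0 0 -0.1;0.1 0 0 0 0 0 -0.1;0.1 0 0 0 0 0 -0.098;0.1 -3 16 0 0 0 0;0.1 -6.2 31.4 0 0 0 0;0.1 -6.2 31.4 0 0 0 0;0.1 -6.2 31.4 0 0 0 0;0.1 -6.2 31.4 0 0 0 0;0.1 -6.2 31.4 0 0 0 0;0.1 -6.2 31.4 0 0 0 0'|grep pos
$R '0.1 -6.2 31.4 0 0 0 0;0.1 -6.2 31.4 0 0 0 0;0.1 -6.2 31.4 0 0 0 0;0.1 -6.2 31.4 0 0 0 0;0.1 -6.2 31.4 0 0 0 0;0.1 -6.2 31.4 0 0 0 0;0.1 -6.2 31.4 0 0 0 0;0.1 -6.2 31.4 0 0 0 0;0.1 -6.2 31.4 0 0 0 0;0.1 -6.2 31.4 0 0 0 0'|grep pos
$R '0.1 -6.2 31.4 0 0 0 0;0.1 -6.2 31.4 0 0 0 0;0.1 -6.2 31.4 0 0 0 0;0.1 -6.2 31.4 0 0 0 0;0.1 -3 20 0 0 0 0;0.1 0 10 0 0 0 0;0.1 0 0 0 0 0 0;0.1 0 0 0 0 0 0'
python3 to.py 528.9 286.4 82 0.098
```

```text
tcp_pos: [476.8, -204.8, 180.6]
tcp_pos: [507.4, 112.4, 180.8]
clock: 32.38
tcp_pos: [520.9, 267.7, 182.0]
tcp_rot: [[-0.995, -0.099, -0.004], [-0.099, 0.995, -0.002], [0.004, -0.002, -1.0]]
wrist_force: [-0.5, -0.5, -1.0]
finger_gap: 0.366
finger_force: 59.9
t 32.4 pos [520.9 267.7 182. ] q6 -1.34 ROT [-0.002 -0.004  0.001] THEN SHIFT [ -9.8  17.9 100. ] | shift in present axes [-10.2  18.1  99.9]
```

```bash
R="python3 -m jog"
$R '0.1 -5 9 0 0 0 0;0.1 -5 9 15 0 0 0;0.1 0 0 30 0 0 0;0.1 0 0 25 0 0 0;0.1 0 0 15 0 0 0;0.1 0 0 10 0 0 0;0.1 0 0 0 0 0 0;0.1 0 0 0 0 0 0'
python3 to.py 528.9 286.4 75.6 0.098
python3 - <<'E'
from meas import *
c=camera("scene");W=cloud(c); b=c["img"][220:450,380:600]; cv2.imwrite("pics/g7.png",cv2.cvtColor(cv2.resize(b,None,fx=2.4,fy=2.4),cv2.COLOR_RGB2BGR))
m=(abs(W[...,0]-529)<25)&(abs(W[...,1]-286)<20)&(W[...,2]>38)&(W[...,2]<100)&(c["img"].astype(int).mean(2)>120); print(rect(W,m))
E
```

```text
clock: 33.05
tcp_pos: [531.0, 286.8, 89.2]
tcp_rot: [[-0.995, -0.097, -0.0], [-0.097, 0.995, -0.0], [0.0, -0.0, -1.0]]
wrist_force: [0.1, -0.4, -1.7]
finger_gap: 0.367
finger_force: 59.9
t 33.0 pos [531.  286.8  89.2] q6 -1.32 ROT [-0.    -0.    -0.001] THEN SHIFT [ 2.1 -0.2 13.6] | shift in present axes [ 2.1 -0.2 13.6]
(array([535.4, 286.7]), array([38.4, 31.4]), np.float64(1.351), 187)
```

View pics/g7.png

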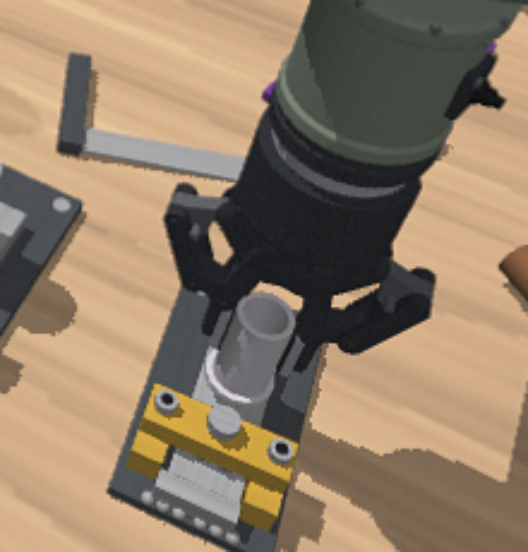

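The small socket hangs upright over the plate behind the yellow bar (crop px 243,370), in line. Lower and release.

```bash
R="python3 -m jog"
$R '0.1 1 0 5 0 0 0;0.1 0 0 5 0 0 0;0.1 0 0 2 0 0 0;0.1 0 0 0 0 0 0;0.1 0 0 0 0 0 0'|grep -E 'pos|wrist'
$R '0.1 0 0 1.5 0 0 0;0.1 0 0 0 0 0 0;0.1 0 0 0 0 0 0'|grep -E 'pos|wrist'
$R '0.1 0 0 1 0 0 0;0.1 0 0 0 0 0 0;0.1 0 0 0 0 0 0'|grep -E 'pos|wrist'
```

```text
tcp_pos: [529.5, 287.3, 77.3]
wrist_force: [1.1, -0.2, -1.9]
tcp_pos: [529.6, 287.4, 75.8]
wrist_force: [-0.1, 0.8, -1.6]
tcp_pos: [529.8, 287.4, 75.6]
wrist_force: [-1.9, -1.2, 4.4]
```

```bash
R="python3 -m jog"
$R '0.5 0 0 -0.5 0 0 0;0.7 0 0 0 0 0 0;0.8 0 0 0 0 0 0;0.9 0 0 0 0 0 0;0.9 0 0 0 0 0 0;0.9 0 0 -20 0 0 0;0.9 0 0 -35 0 0 0;0.9 0 0 -35 0 0 0;0.9 0 0 -35 0 0 0;0.9 0 0 0 0 0 0' | grep -E 'pos|wrist'
$R '0.9 25 0 0 0 0 0;0.9 35 0 0 0 0 0;0.9 25 0 0 0 0 0;0.9 0 0 0 0 0 0;0.9 0 0 0 0 0 0;0.9 0 0 0 0 0 0'|grep -E 'clock|pos|wrist'
python3 - <<'E'
from meas import *
for n in("top","scene"):
    c=camera(n);W=cloud(c); save(c,n+"9.png")
    for nm,x,y,h in (("sockL",526.7,96,105),("sockS",529,286.4,90),("plL",456.5,-277,70),("plS",436,-164,60)):
        m=(abs(W[...,0]-x)<30)&(abs(W[...,1]-y)<30)&(W[...,2]>h-8)&(W[...,2]<h+5)
        if m.sum(): (a,b),rr=cv2.minEnclosingCircle(W[m][:,:2].astype(np.float32)); print(n,nm,round(a,1),round(b,1),round(rr,1),m.sum(),np.median(W[m][:,2]))
E
```

```text
tcp_pos: [534.6, 289.2, 209.5]
wrist_force: [1.4, 1.1, 1.3]
clock: 35.35
tcp_pos: [445.7, 279.2, 200.6]
wrist_force: [0.2, 0.4, -0.1]
top sockL 526.0 97.7 23.4 120 103.51886714124572
top sockS 529.5 288.9 16.1 89 89.31900281689127
top plL 455.4 -276.4 23.1 116 68.26449399094432
top plS 436.0 -163.2 15.8 71 59.27032901763172
scene sockL 525.8 96.9 23.9 319 102.52327922973217
scene sockS 530.7 288.9 16.7 279 87.44861236405688
scene plL 455.4 -278.5 24.0 179 66.84467439508927
scene plS 435.4 -166.3 17.1 124 57.28505049376898
```

View pics/scene9.png

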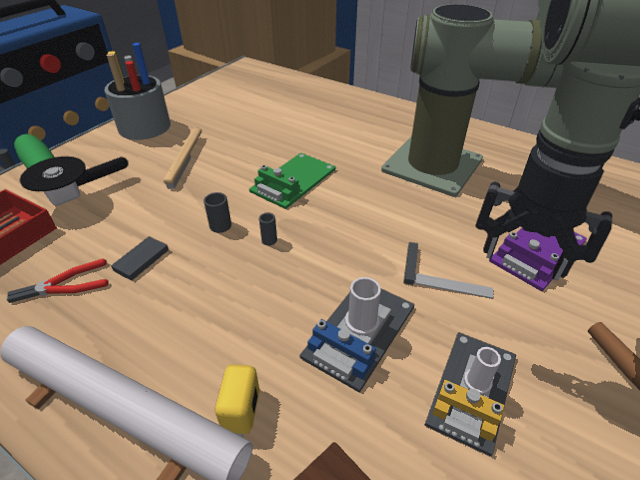

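Both sockets stand upright on their plates (px 365,305 and 485,370), within about 3 mm of the holes. The plain tubes and blank are untouched, and the arm is clear.

```bash
python3 -c "
from workcell import *
print(sign_off())"
```

```text
the job is handed in; nothing more can be done
None
```

I handed the job in at about 35 s: both foot plates are against their stops, with the matching sockets upright within about 3 mm of the big holes. The plain tubes and blank plate were not touched, and `sign_off()` returned no verdict.

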